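# Unstack the bench parts into their nests

## Robot

A 6-joint arm with a two-finger parallel gripper is mounted at the origin on the work surface. World frame = base frame: x ahead of the robot, y to its left, z up, the work surface at z = 0. Lengths are in m, angles in rad, forces in N, time in s.
With the tool pointing down it reaches from about 0.425 to 0.95 m from the base axis. Payload 3.5 kg.
Tool frame: the origin (TCP) lies midway between the tips of the shut fingers; the grasp point (between the pads) lies 19 mm behind it (env.pinch_z is the distance from the TCP to the grasp point, in m); x points along the fingers, z is the direction in which the jaws open and shut, and the axes are right-handed (so a half turn about x gives the same grasp; the last joint's range is limited). The gripper opens to 85 mm and grips with 20 to 120 N. Pads are 22 mm wide; open, the fingers measure 114 mm over their backs; the gripper's body (76 mm by 85 mm) begins 54 mm behind the grasp point. The pads swing forward as they close: fully open they stand 13 mm farther back than shut.
Start: joints at [-1.372, 0.286, 1.577, -0, 1.279, -0.15], TCP at [0.231, -0.634, 0.231] pointing down, gripper open.
Joint ranges: [-2.77, 2.77], [-0.9, 2.22], [0.21, 2.48], [-1.53, 4.67], [0.24, 2.81], [-2.84, 2.84]. Speed limits (rad/s): [2.79, 2.79, 3.14, 3.14, 3.14, 3.14].

## Interface

Orientations are given as a unit quaternion [w, x, y, z].
In Python, from station import env gives the robot as it stands.
- The arm moves only by the tool step_arm, never from a script. Its argument "targets" is a list of rows, each a list of 7 numbers: the shift along the tool's x, y, z in m, then the turn, a rotation vector about the tool's x, y, z in degrees, then the opening in per cent of the stroke, from 0 (shut) to 100 (fully open). In form: [[dx, dy, dz, wx, wy, wz, fingers], ...]. A call has 1 to 20 rows; each row shifts and turns the pose as measured when the row begins, along the tool's axes as they then stand; what a row does not reach is not made up. A row lasts 1/10 s, in which the tool goes at most 50 mm and 8.59 degrees, less where a joint would pass 70% of its speed; a pose out of reach is approached as far as the arm can. A call is refused whole if a number of a shift passes 0.05 or a number of a turn 8.59, either way. A call with a gripper value outside its range is refused whole. The fingers move at their own pace and stop on an object; the grip force is fixed at half the most. Time passes only in rows, so rows that do not move let the fingers close. It gives the time, the measured TCP pose, the force and the opening at its end, in the units of the state.
- env.state(): the state, without advancing time (a new reading comes with each control period).
- env.capture(name): name is "side" or "top"; returns the picture (480x640x3 uint8, red, green, blue); there is no depth.
- env.get_calibration(name): a dict with "K" (3x3 intrinsics, pixels), "R" (3x3) and "t" (3): a world point X has camera coordinates R X + t. Camera axes: x right, y down, z forward; pixel columns grow to the right and rows downward; lengths in m; the calibration is good to about 2 mm. A picture is of the moment at which its call begins. get_calibration takes no time and is no camera call.
- env.hand_in(): hands the job in, once; it reports no verdict.
The state is a dict: "clock": time; "joints": joint angles; "dq": joint speeds; "effort": joint torques, N m; "position": TCP position; "ee_rot": TCP orientation; "force": force on the tool from outside, world axes, zero at the start; "wrist_torque": the same for the moment, N m; "opening": finger opening in m.
Only numpy, scipy, OpenCV 4.12 (cv2) and the standard library are available. Lean on these libraries where they do the work, as an engineer would, in place of code of your own. Each camera call takes 0.05 s, during which the arm holds its last target. There are 200 camera calls.

## Task

Clear the stack of parts on the soldering bench: take it apart and put each part upright into the plywood nest cut to its shape and size - the oblong case in the oblong nest, the tin in the large round one, the finned heatsink in the square one, the wire bobbin in the small round one - each lying flat on the floor of its recess. Set them down; do not drop any or tip any over.

Things in the scene. Friction and masses are not known exactly. Their poses are not given: they have to be found in the camera images.
- enclosure: Bottom of the stack: oblong bare-aluminium instrument case, closed and solid, 92 (its x) by 58 (its y) by 30 mm high, 0.15 to 0.3 kg. Stands on the bench. Origin: centre of its underside; z up.
- tin: Second from the bottom, standing on the case: closed round bare-steel flux tin, diameter 54, 26 mm high, about 0.09 kg. Origin: centre of its underside; z up.
- heatsink: Third, standing on the tin: black finned heatsink, 34 by 34 mm square, 26 mm high, fins upward and running along its x, about 0.06 kg; stiff enough to grip on either pair of its sides. Origin: centre of its underside; z up.
- bobbin: Top of the stack, standing on the heatsink's fins: small bobbin of copper wire with white end flanges, diameter 26, 30 mm high (winding between the 5 mm flanges 22 mm across), axis upright, about 0.035 kg. Origin: centre of its underside; z up.
- nest_rect: Nest for the case: a plain plywood block, fixed to the bench, 10 mm high, with a recess 6 mm deep in its top, lined with dark grey felt (recess floor 4 mm above the bench, rim 10 mm above it). Origin: centre of the block's underside, under the recess centre; z up. Recess oblong, 108 (x) by 74 (y) mm; block 126 by 92 mm.
- nest_large_round: Nest for the tin: a plain plywood block, fixed to the bench, 10 mm high, with a recess 6 mm deep in its top, lined with dark grey felt (recess floor 4 mm above the bench, rim 10 mm above it). Origin: centre of the block's underside, under the recess centre; z up. Recess round, diameter 70 mm; block 90 by 90 mm.
- nest_square: Nest for the heatsink: a plain plywood block, fixed to the bench, 10 mm high, with a recess 6 mm deep in its top, lined with dark grey felt (recess floor 4 mm above the bench, rim 10 mm above it). Origin: centre of the block's underside, under the recess centre; z up. Recess square, 50 by 50 mm, sides along its x and y; block 70 by 70 mm.
- nest_small_round: Nest for the bobbin: a plain plywood block, fixed to the bench, 10 mm high, with a recess 6 mm deep in its top, lined with dark grey felt (recess floor 4 mm above the bench, rim 10 mm above it). Origin: centre of the block's underside, under the recess centre; z up. Recess round, diameter 42 mm; block 64 by 64 mm.

How it is judged:
By the outcome, as a careful person would: the job done as asked, in the order asked, and still so for the second after the job is handed in, with the robot touching nothing.
It also fails if it takes over 106 s, if anything falls off the work surface, if the arm or the gripper's body presses on something with over 40 N, if the wrist force passes 120 N, or if a joint passes its speed limit or range.

## Working session

There is one attempt and no reset: what is moved stays moved. The work goes in short steps, Python scripts to look and compute and a tool call to move; the robot and the scene stay as the last step left them, time stands still between calls to the robot, and variables do not carry over. Pictures are saved under pics/ and viewed, about 12 in all and at most 16, crops included, and the job is handed in when it is done.

Besides the shell and the picture viewer there is one more tool, called as a command line: name --pt "numbers of a row" for each row, then --argument value for the rest. step_arm: Moves the arm, as the interface text tells. Its arguments: {"type":"object","properties":{"targets":{"type":"array"}},"required":["targets"]}

```bash
mkdir -p pics; python3 - <<'E'
from station import env
import cv2,numpy as np
for n in("top","side"):
    cv2.imwrite(f"pics/{n}0.png",env.capture(n)[:,:,::-1])
    c=env.get_calibration(n);print(n,np.round(c["K"],1).tolist(),np.round(c["R"],4).tolist(),np.round(c["t"],4).tolist())
print(env.state(),env.pinch_z)
E
```

```text
top [[445.8, 0.0, 317.0], [0.0, 445.8, 239.8], [0.0, 0.0, 1.0]] [[0.025, -0.9996, 0.0096], [-0.9947, -0.0258, -0.0994], [0.0996, -0.0071, -0.995]] [-0.0402, 0.5023, 0.9823]
side [[600.6, 0.0, 320.0], [0.0, 600.6, 232.3], [0.0, 0.0, 1.0]] [[-0.8376, -0.5457, -0.0232], [-0.3466, 0.5639, -0.7496], [0.4222, -0.6199, -0.6615]] [0.4086, 0.2556, 0.8778]
{'clock': 0.1, 'joints': array([-1.37202175e+00,  2.87101467e-01,  1.57802160e+00, -2.29623906e-05,
        1.27857671e+00, -1.50011874e-01]), 'dq': array([ 1.49472912e-03, -8.96082133e-04, -2.75369194e-03, -6.47369608e-04,
       -1.70772559e-03, -9.28249330e-05]), 'effort': array([ 1.16849089e-03, -4.07289219e+01, -2.93700331e+01, -1.35238379e-04,
        3.41321356e-03,  7.37586845e-06]), 'position': array([ 0.23058471, -0.63377204,  0.2300741 ]), 'ee_rot': array([ 0.5786275 ,  0.40616671,  0.57971715, -0.4051504 ]), 'force': array([-0.4429697 , -0.43683907, -0.32276688]), 'wrist_torque': array([-0.00890101,  0.03680614, -0.02911491]), 'opening': 0.08557095220482139} 0.0187
```

View pics/top0.png

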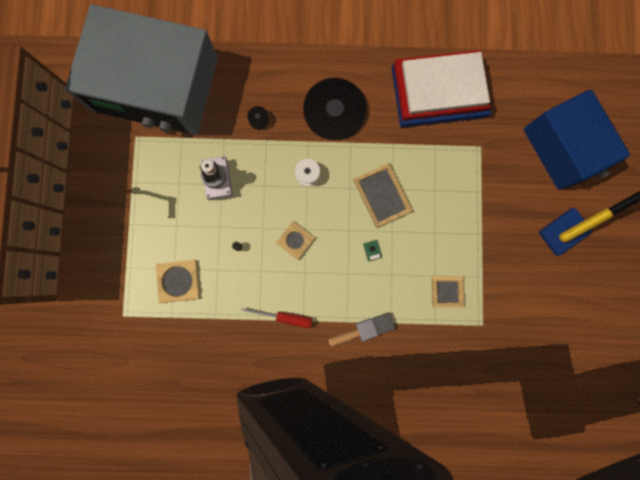

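View pics/side0.png

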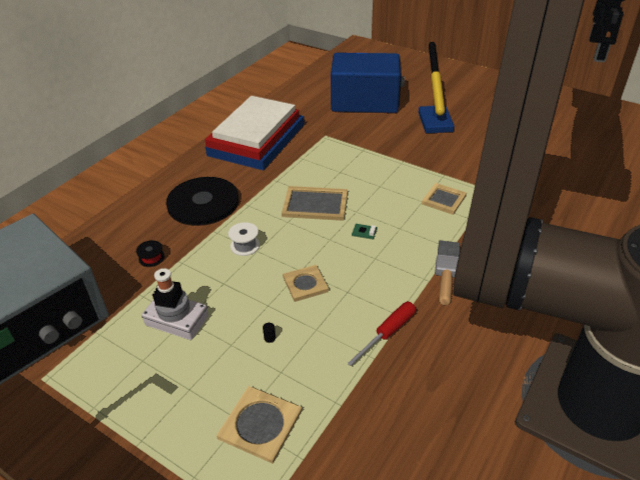

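```bash
cat > h.py <<'E'
import numpy as np,cv2
from station import env
from scipy.spatial.transform import Rotation as Ro
C={n:env.get_calibration(n) for n in("top","side")}
def ray(n,uv):
    c=C[n];R=np.array(c["R"]);o=-R.T@np.array(c["t"])
    d=R.T@np.linalg.inv(c["K"])@np.array([uv[0],uv[1],1.]);return o,d/np.linalg.norm(d)
def plane(n,uv,z):
    o,d=ray(n,uv);return o+d*(z-o[2])/d[2]
def proj(n,X):
    c=C[n];p=np.array(c["K"])@(np.array(c["R"])@np.array(X)+np.array(c["t"]));return p[:2]/p[2]
def tri(a,b):
    o1,d1=ray("top",a);o2,d2=ray("side",b)
    s=np.linalg.lstsq(np.c_[d1,-d2],o2-o1,rcond=None)[0]
    p,q=o1+s[0]*d1,o2+s[1]*d2;return (p+q)/2,np.linalg.norm(p-q)
def crop(img,x0,y0,w,h,k,name):
    cv2.imwrite(name,cv2.resize(img[y0:y0+h,x0:x0+w],None,fx=k,fy=k,interpolation=cv2.INTER_CUBIC)[:,:,::-1])
def tool():
    s=env.state();w,x,y,z=s["ee_rot"];return s,Ro.from_quat([x,y,z,w]).as_matrix()
E
python3 - <<'E'
from h import *
T=cv2.imread("pics/top0.png")[:,:,::-1];S=cv2.imread("pics/side0.png")[:,:,::-1]
a=cv2.resize(T[145:215,180:260],None,fx=5,fy=5,interpolation=2);b=cv2.resize(S[260:345,135:215],None,fx=5,fy=5,interpolation=2)
o=np.zeros((425,800,3),np.uint8);o[:350,:400]=a;o[:,400:]=b
cv2.imwrite("pics/c1.png",o[:,:,::-1])
seeds={"top":{"large":(178,281,42),"small":(294,240,30),"rect":(383,195,50),"square":(448,292,30)},
"side":{"large":(260,422,70),"small":(305,283,40),"rect":(315,203,55),"square":(444,198,30)}}
for n,I in(("top",T),("side",S)):
  hsv=cv2.cvtColor(np.ascontiguousarray(I),cv2.COLOR_RGB2HSV)
  m=((hsv[:,:,1]<60)&(hsv[:,:,2]<130)).astype(np.uint8)
  for k,(u,v,r) in seeds[n].items():
    q=np.zeros_like(m);q[max(v-r,0):v+r,max(u-r,0):u+r]=m[max(v-r,0):v+r,max(u-r,0):u+r]
    _,L,st,ce=cv2.connectedComponentsWithStats(q);i=L[v,u]
    if i==0: print(n,k,"none",hsv[v,u]);continue
    cn=max(cv2.findContours((L==i).astype(np.uint8),0,1)[0],key=cv2.contourArea)
    P=np.array([plane(n,p[0],.008)[:2] for p in cn],np.float32)*1000
    rc=cv2.minAreaRect(P);print(n,k,st[i],np.round(rc[0],1),np.round(rc[1],1),round(rc[2],1))
E
```

```text
top large [164 267  27  29 610] [402.7 287.9] [63.3 58.9] 3.4
top small [288 233  15  15 185] [503.1  23. ] [32.3 32.2] 1.5
top rect [ 360  171   45   50 1250] [ 614.  -176.5] [102.1  68.3] 26.3
top square [438 282  20  20 374] [ 394.3 -327.5] [43.  43.1] 1.4
side large [ 237  403   46   41 1468] [402.8 289.3] [65.1 64. ] 82.0
side small [295 276  21  14 236] [503.3  25.1] [36.1 32. ] 31.8
side rect [ 288  191   54   23 1001] [ 615.2 -175.8] [105.   65.4] 26.2
side square [430 190  28  17 271] [ 394.9 -327.5] [45.7 40.1] 1.7
```

View pics/c1.png

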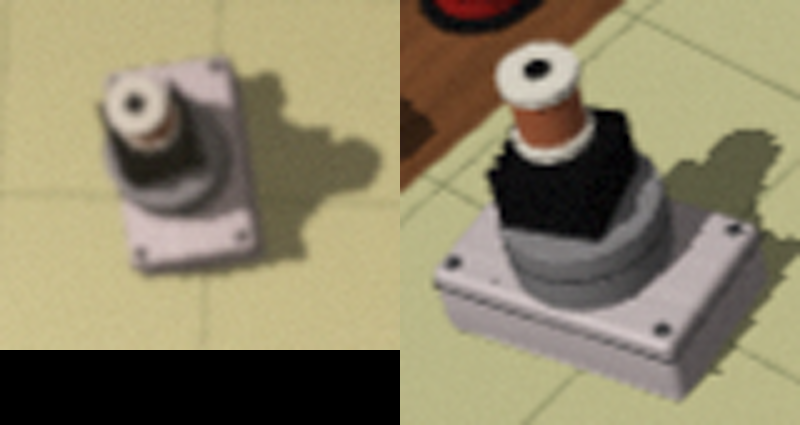

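```bash
cat >> h.py <<'E'
def go(x,y,z,jaw):
    """tool-frame need: yaw turn (deg about tool x) then shift in the turned frame; jaw = direction of jaw axis in deg, mod 180"""
    s,R=tool();p=s["position"];cur=np.degrees(np.arctan2(R[1,2],R[0,2]))
    d=(jaw-cur+90)%180-90   # world yaw
    tr=-d # tool x points down
    R2=R@Ro.from_rotvec([np.radians(tr),0,0]).as_matrix()
    print("clock %.1f pos"%s["clock"],np.round(p*1000,1),"jaw %.1f"%cur,"toolx",np.round(R[:,0],3),"open %.1f"%(s["opening"]*1000),"F",np.round(s["force"],1),"j1,j6",np.round(s["joints"][[0,5]],2))
    print(" turn wx %.1f (or %.1f)"%(tr,tr-180*np.sign(tr)),"shift(m) now-frame",np.round(R.T@(np.array([x,y,z])-p),4),"turned",np.round(R2.T@(np.array([x,y,z])-p),4))
E
python3 - <<'E'
from h import *
P,e=tri((206.8,165.4),(162.4,273.6));print("bobbin",P*1000,e*1000)
print(plane("top",(206.8,165.4),.112),plane("side",(162.4,273.6),.112))
go(P[0],P[1],.20,20)
s,R=tool();print(np.round(R,3))
E
```

```text
bobbin [645.36708817 208.09099347 112.04935162] 0.8087736893408918
[0.6450325  0.20785053 0.112     ] [0.64584134 0.20819431 0.112     ]
clock 0.1 pos [ 230.6 -633.8  230.1] jaw -70.0 toolx [-0.     0.002 -1.   ] open 85.6 F [-0.4 -0.4 -0.3] j1,j6 [-1.37 -0.15]
 turn wx 90.0 (or -90.0) shift(m) now-frame [ 0.0316  0.6775 -0.6493] turned [ 0.0316 -0.6492 -0.6777]
[[-0.     0.94   0.342]
 [ 0.002  0.342 -0.94 ]
 [-1.     0.    -0.002]]
```

step_arm --pt "0 0.034 -0.0325 0 0 0 55" --pt "0 0.034 -0.0325 0 0 0 55" --pt "0 0.034 -0.0325 0 0 0 55" --pt "0 0.034 -0.0325 0 0 0 55" --pt "0 0.034 -0.0325 0 0 0 55" --pt "0 0.034 -0.0325 0 0 0 55" --pt "0 0.034 -0.0325 0 0 0 55" --pt "0 0.034 -0.0325 0 0 0 55" --pt "0 0.034 -0.0325 0 0 0 55" --pt "0 0.034 -0.0325 0 0 0 55" --pt "0 0.034 -0.0325 0 0 0 55" --pt "0 0.034 -0.0325 0 0 0 55" --pt "0 0.034 -0.0325 0 0 0 55" --pt "0 0.034 -0.0325 0 0 0 55" --pt "0 0.034 -0.0325 0 0 0 55" --pt "0 0.034 -0.0325 0 0 0 55" --pt "0 0.034 -0.0325 0 0 0 55" --pt "0 0.034 -0.0325 0 0 0 55" --pt "0 0 0 0 0 0 55"

```text
clock: 2.0
position: [0.6157, 0.1569, 0.2231]
ee_rot: [0.574, 0.409, 0.582, -0.406]
force: [-0.2, -0.0, -0.8]
opening: 0.0467
```

```bash
python3 -c "
from h import *
go(.6454,.2081,.14,-70)"
```

```text
clock 2.0 pos [615.7 156.9 223.1] jaw -70.4 toolx [-0.008  0.01  -1.   ] open 46.7 F [-0.2 -0.  -0.8] j1,j6 [0.09 1.31]
 turn wx -0.4 (or 179.6) shift(m) now-frame [ 0.0834  0.0455 -0.0372] turned [ 0.0834  0.0457 -0.0369]
```

```bash
cat >> h.py <<'E'
_go=go
def go(*a):
    _go(*a);s,R=tool();print(" tilt fix tool deg",np.round(np.degrees(R.T@np.cross(R[:,0],[0,0,-1])),2))
E

```

step_arm --pt "0 0.022 -0.019 0 -0.7 0.24 55" --pt "0 0.022 -0.018 0 0 0 55" --pt "0.04 0 0 0 0 0 55" --pt "0.04 0 0 0 0 0 55" --pt "0 0 0 0 0 0 55"

```text
clock: 2.5
position: [0.645, 0.209, 0.1397]
ee_rot: [0.579, 0.406, 0.578, -0.407]
force: [0.0, 0.0, -0.7]
opening: 0.0469
```

```bash
python3 -c "
from h import *
go(.6454,.2081,.091,-70)"
```

```text
clock 2.5 pos [645.  209.  139.7] jaw -70.2 toolx [-0.001 -0.002 -1.   ] open 46.9 F [ 0.   0.  -0.7] j1,j6 [0.16 1.39]
 turn wx -0.2 (or 179.8) shift(m) now-frame [0.0487 0.0002 0.0009] turned [0.0487 0.0002 0.0009]
 tilt fix tool deg [0.   0.07 0.09]
```

step_arm --pt "0.02 0 0.001 0 0 0 55" --pt "0.015 0 0 0 0 0 55" --pt "0.01 0 0 0 0 0 55" --pt "0.004 0 0 0 0 0 55" --pt "0 0 0 0 0 0 55"

```text
clock: 3.0
position: [0.6473, 0.2064, 0.0938]
ee_rot: [0.579, 0.407, 0.577, -0.407]
force: [-0.4, -0.4, -0.2]
opening: 0.0465
```

```bash
python3 -c "
from h import *
go(.6454,.2081,.091,-70)
crop(env.capture('side'),115,190,110,150,5,'pics/c2.png')
crop(env.capture('side'),115,220,120,120,5,'pics/c2.png')"
```

```text
clock 3.0 pos [647.3 206.4  93.8] jaw -70.3 toolx [ 0.003 -0.002 -1.   ] open 46.5 F [-0.4 -0.4 -0.2] j1,j6 [0.16 1.39]
 turn wx -0.3 (or 179.7) shift(m) now-frame [ 0.0028 -0.0012 -0.0023] turned [ 0.0028 -0.0012 -0.0023]
 tilt fix tool deg [-0.    0.15 -0.15]
```

View pics/c2.png

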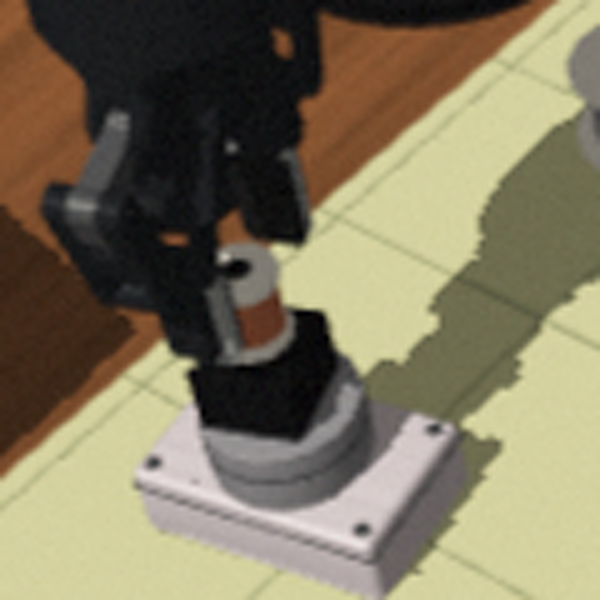

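step_arm --pt "0.003 -0.001 -0.0023 0 0 0 55" --pt "0 0 0 0 0 0 45" --pt "0 0 0 0 0 0 40" --pt "0 0 0 0 0 0 35"

```text
clock: 3.5
position: [0.6474, 0.209, 0.0945]
ee_rot: [0.581, 0.409, 0.575, -0.405]
force: [0.5, 0.8, -0.3]
opening: 0.0299
```

```bash
python3 -c "
from h import *
go(.6454,.2081,.091,-70)"
```

```text
clock 3.5 pos [647.4 209.   94.5] jaw -70.3 toolx [ 0.009 -0.    -1.   ] open 29.9 F [ 0.5  0.8 -0.3] j1,j6 [0.16 1.39]
 turn wx -0.3 (or 179.7) shift(m) now-frame [ 0.0034 -0.0023  0.0002] turned [ 0.0034 -0.0023  0.0001]
 tilt fix tool deg [ 0.    0.21 -0.49]
```

step_arm --pt "0.0034 -0.002 0 0 0.2 -0.5 35" --pt "0 0 0 0 0 0 0" --pt "0 0 0 0 0 0 0" --pt "0 0 0 0 0 0 0" --pt "0 0 0 0 0 0 0"

```text
clock: 4.0
position: [0.6457, 0.2084, 0.0912]
ee_rot: [0.578, 0.407, 0.578, -0.407]
force: [0.9, 0.3, -0.4]
opening: 0.0225
```

```bash
python3 -c "
from h import *
for i in range(5): env.capture('top') if i==0 else 0
go(.6454,.2081,.091,-70)"
```

```text
clock 4.0 pos [645.8 208.4  91.3] jaw -70.3 toolx [-0.  0. -1.] open 22.7 F [-0.1  0.2  0.4] j1,j6 [0.16 1.39]
 turn wx -0.3 (or 179.7) shift(m) now-frame [ 0.0003 -0.0005  0.0002] turned [ 0.0003 -0.0005  0.0002]
 tilt fix tool deg [ 0.   -0.01 -0.  ]
```

step_arm --pt "-0.01 0 0 0 0 0 0" --pt "-0.02 0 0 0 0 0 0" --pt "-0.03 0 0 0 0 0 0" --pt "-0.02 0 0 0 0 0 0" --pt "0 0 0 0 0 0 0"

```text
clock: 4.55
position: [0.645, 0.2081, 0.1744]
ee_rot: [0.577, 0.406, 0.579, -0.408]
force: [0.2, -0.1, 0.3]
opening: 0.0226
```

```bash
python3 -c "
from h import *
crop(env.capture('side'),95,190,150,150,4,'pics/c3.png')
go(.503,.024,.16,-70)"
```

```text
clock 4.6 pos [644.3 208.  172.8] jaw -70.3 toolx [-0.005 -0.001 -1.   ] open 22.9 F [-0.7  0.6 -0.3] j1,j6 [0.16 1.39]
 turn wx -0.3 (or 179.7) shift(m) now-frame [ 0.0137 -0.1951  0.1255] turned [ 0.0137 -0.1957  0.1246]
 tilt fix tool deg [-0.   -0.05  0.28]
```

View pics/c3.png

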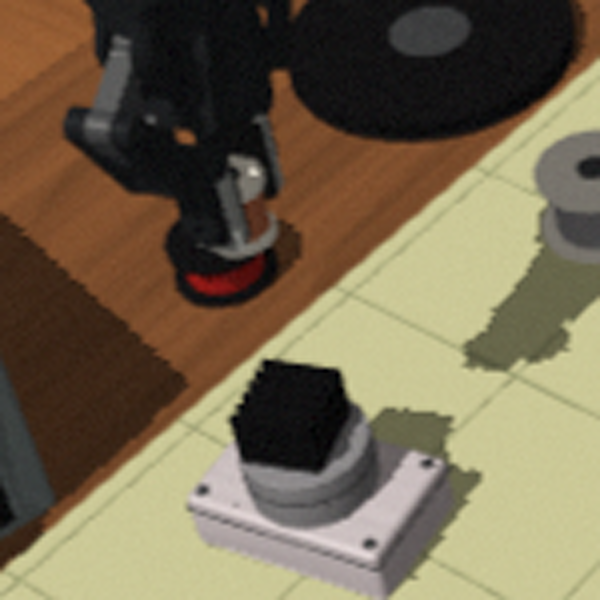

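step_arm --pt "0 -0.033 0.021 0 0 0.2 0" --pt "0 -0.033 0.021 0 0 0 0" --pt "0 -0.033 0.021 0 0 0 0" --pt "0 -0.033 0.021 0 0 0 0" --pt "0 -0.033 0.021 0 0 0 0" --pt "0 -0.03 0.021 0 0 0 0" --pt "0 0 0 0 0 0 0"

```text
clock: 5.3
position: [0.4928, 0.0187, 0.1621]
ee_rot: [0.574, 0.403, 0.584, -0.409]
force: [0.0, 0.5, -0.6]
opening: 0.0229
```

```bash
python3 -c "
from h import *
I=env.capture('side');J=env.capture('top')
go(.503,.024,.05,-70)
o=np.zeros((480,800,3),np.uint8)
o[:480,:480]=cv2.resize(I[260:340,130:210],(480,480),interpolation=2);o[:320,480:]=cv2.resize(J[140:220,180:260],(320,320),interpolation=2)
o=np.clip(255*(o/255.)**.6,0,255).astype(np.uint8)
cv2.imwrite('pics/c4.png',o[:,:,::-1]);cv2.imwrite('pics/s1.png',I[:,:,::-1]);cv2.imwrite('pics/t1.png',J[:,:,::-1])"
```

```text
clock 5.4 pos [494.8  20.6 162.8] jaw -70.0 toolx [-0.015  0.002 -1.   ] open 22.7 F [ 0.7  0.9 -0.3] j1,j6 [-0.16  1.06]
 turn wx 0.0 (or -180.0) shift(m) now-frame [0.1127 0.0104 0.0003] turned [0.1127 0.0104 0.0003]
 tilt fix tool deg [ 0.   -0.37  0.77]
```

View pics/c4.png

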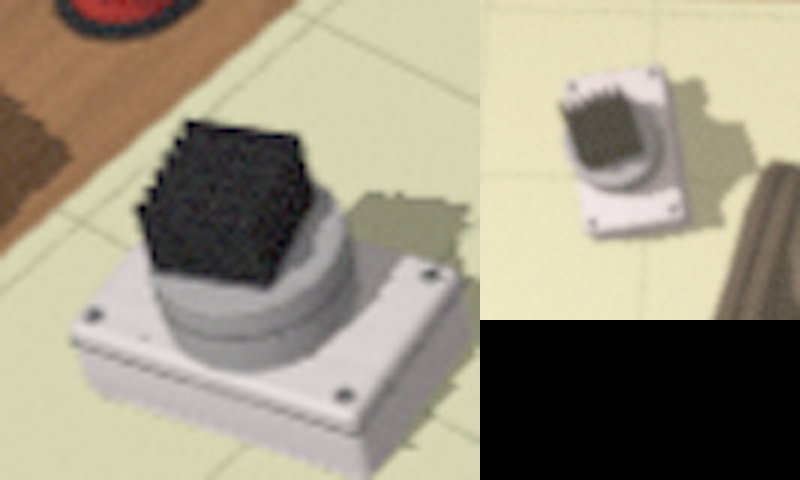

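step_arm --pt "0.0 0.01 0 0 -0.37 0.77 0" --pt "0.05 0 0 0 0 0 0" --pt "0.03 0 0 0 0 0 0" --pt "0.02 0 0 0 0 0 0" --pt "0 0 0 0 0 0 0"

```text
clock: 5.9
position: [0.5122, 0.0288, 0.061]
ee_rot: [0.583, 0.406, 0.577, -0.402]
force: [-1.5, 0.0, -0.9]
opening: 0.0228
```

```bash
python3 -c "
from h import *
go(.503,.024,.013,-70)
f=lambda a,b:(130+a/6,260+b/6)
P=[plane('side',f(*q),.082)*1000 for q in((188,120),(300,137),(140,207),(252,224))];P=np.array(P);print(np.round(P,1))
print('c',P.mean(0),'sides',np.linalg.norm(P[0]-P[1]),np.linalg.norm(P[0]-P[2]),np.degrees(np.arctan2(*(P[0]-P[1])[1::-1])),np.degrees(np.arctan2(*(P[0]-P[2])[1::-1])))
g=lambda a,b:(180+(a-480)/4,140+b/4)
Q=np.array([plane('top',g(*q),.03)*1000 for q in((571,87),(653,72),(676,208),(593,222))]);print('screws',np.round(Q,1),Q.mean(0))
print('s-screws',[np.round(plane('side',f(*q),.03)*1000,1) for q in((93,316),(344,396),(430,274))])
I=cv2.imread('pics/s1.png')[:,:,::-1];crop(env.capture('side'),240,160,120,150,4,'pics/c5.png')
"
```

```text
clock 5.9 pos [512.2  28.8  61. ] jaw -69.7 toolx [ 0.011  0.    -1.   ] open 22.8 F [-1.5  0.  -0.9] j1,j6 [-0.14  1.07]
 turn wx 0.3 (or -179.7) shift(m) now-frame [ 0.0479 -0.0108  0.0011] turned [ 0.0479 -0.0108  0.0012]
 tilt fix tool deg [-0.    0.19 -0.59]
[[663.1 201.3  82. ]
 [632.6 189.8  82. ]
 [651.1 231.4  82. ]
 [621.5 220.1  82. ]]
c [642.0847736 210.6677794  82.       ] sides 32.55613030880041 32.465995013724935 20.528789543792218 -68.36448297080514
screws [[675.  237.9  30. ]
 [685.  191.6  30. ]
 [606.5 175.   30. ]
 [597.2 221.6  30. ]] [640.91872923 206.52063186  30.        ]
s-screws [array([676.7, 238.9,  30. ]), array([597.9, 223.2,  30. ]), array([607.5, 177.7,  30. ])]
```

View pics/c5.png

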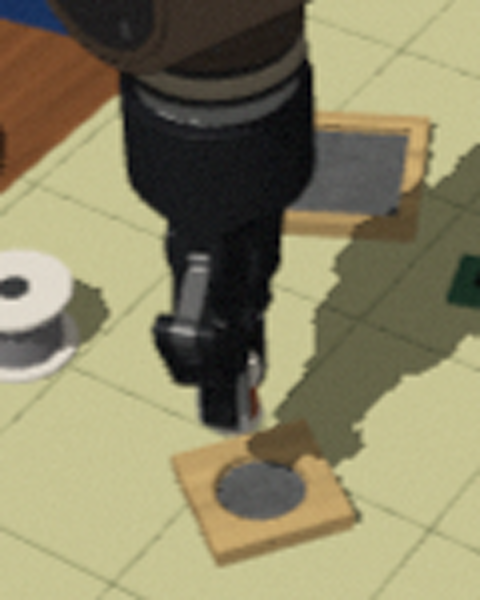

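step_arm --pt "0.01 -0.0105 0.001 0 0.2 -0.6 0" --pt "0.01 0 0 0 0 0 0" --pt "0.01 0 0 0 0 0 0" --pt "0.002 0 0 0 0 0 0"

```text
clock: 6.35
position: [0.5079, 0.0244, 0.0323]
ee_rot: [0.584, 0.405, 0.577, -0.402]
force: [0.5, -0.1, 0.7]
opening: 0.0225
```

```bash
python3 -c "
from h import *
go(.503,.024,.013,-70)"
```

```text
clock 6.3 pos [507.9  24.4  32.3] jaw -69.5 toolx [ 0.011 -0.001 -1.   ] open 22.5 F [ 0.5 -0.1  0.7] j1,j6 [-0.15  1.06]
 turn wx 0.5 (or -179.5) shift(m) now-frame [ 0.0192 -0.0049 -0.0014] turned [ 0.0192 -0.0049 -0.0013]
 tilt fix tool deg [-0.    0.29 -0.54]
```

step_arm --pt "0.005 -0.005 -0.0014 0 0.3 -0.5 0" --pt "0.006 -0.001 0 0 0 0 0" --pt "0.004 0 0 0 0 0 0" --pt "0 0 0 0 0 0 0"

```text
clock: 6.75
position: [0.5019, 0.0233, 0.0165]
ee_rot: [0.581, 0.404, 0.58, -0.403]
force: [0.2, 0.6, -0.9]
opening: 0.0225
```

```bash
python3 -c "
from h import *
go(.503,.024,.013,-70)"
```

```text
clock 6.8 pos [501.9  23.3  16.5] jaw -69.6 toolx [ 0.001  0.    -1.   ] open 22.5 F [ 0.2  0.6 -0.9] j1,j6 [-0.16  1.06]
 turn wx 0.4 (or -179.6) shift(m) now-frame [ 0.0035  0.0013 -0.0003] turned [ 0.0035  0.0013 -0.0003]
 tilt fix tool deg [-0.    0.   -0.07]
```

step_arm --pt "0.0018 0.001 0 0 0 0 0" --pt "0.001 0 0 0 0 0 0" --pt "0 0 0 0 0 0 0"

```text
clock: 7.05
position: [0.5034, 0.0236, 0.0138]
ee_rot: [0.581, 0.404, 0.58, -0.403]
force: [0.1, -0.2, -0.4]
opening: 0.023
```

```bash
python3 -c "
from h import *
go(.503,.024,.013,-70)"
```

```text
clock 7.0 pos [503.4  23.6  13.8] jaw -69.6 toolx [ 0.002  0.    -1.   ] open 23.0 F [ 0.1 -0.2 -0.4] j1,j6 [-0.16  1.06]
 turn wx 0.4 (or -179.6) shift(m) now-frame [ 0.0008 -0.0002 -0.0005] turned [ 0.0008 -0.0002 -0.0005]
 tilt fix tool deg [ 0.    0.03 -0.12]
```

step_arm --pt "0.001 0 0 0 0 0 0" --pt "0.0005 0 0 0 0 0 0"

```text
clock: 7.25
position: [0.504, 0.0236, 0.0131]
ee_rot: [0.581, 0.404, 0.58, -0.403]
force: [-1.7, 1.8, 4.9]
opening: 0.0231
```

```bash
python3 -c "
from h import *
go(.503,.024,.012,-70)
crop(env.capture('side'),260,230,90,80,6,'pics/c6.png')"
```

```text
clock 7.2 pos [504.   23.6  13.1] jaw -69.6 toolx [ 0.003  0.    -1.   ] open 23.1 F [-1.7  1.8  4.9] j1,j6 [-0.15  1.06]
 turn wx 0.4 (or -179.6) shift(m) now-frame [ 0.0011 -0.0008 -0.0007] turned [ 0.0011 -0.0008 -0.0007]
 tilt fix tool deg [-0.    0.04 -0.17]
```

View pics/c6.png

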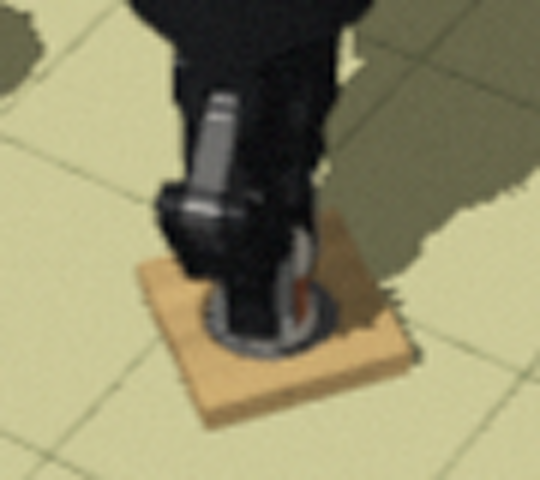

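step_arm --pt "0 0 0 0 0 0 30" --pt "0 0 0 0 0 0 40" --pt "0 0 0 0 0 0 50" --pt "0 0 0 0 0 0 50" --pt "0 0 0 0 0 0 50"

```text
clock: 7.8
position: [0.504, 0.0235, 0.0128]
ee_rot: [0.582, 0.404, 0.58, -0.403]
force: [-0.4, 0.2, 0.2]
opening: 0.0425
```

```bash
python3 -c "
from h import *
go(.503,.024,.1,-70)"
```

```text
clock 7.8 pos [504.   23.5  12.8] jaw -69.6 toolx [ 0.004 -0.    -1.   ] open 42.5 F [-0.4  0.2  0.2] j1,j6 [-0.16  1.06]
 turn wx 0.4 (or -179.6) shift(m) now-frame [-0.0872 -0.0005 -0.0007] turned [-0.0872 -0.0005 -0.0007]
 tilt fix tool deg [ 0.    0.08 -0.2 ]
```

Lift, then move to above the heatsink (642, 211), opening to ~60 %.

step_arm --pt "-0.02 0 0 0 0 0 50" --pt "-0.04 0 0 0 0 0 50" --pt "-0.04 0 0 0 0 0 60" --pt "-0.04 0 0 0 0 0 65" --pt "0 0 0 0 0 0 65"

```text
clock: 8.3
position: [0.5019, 0.0236, 0.1556]
ee_rot: [0.58, 0.403, 0.581, -0.404]
force: [0.8, 0.0, 1.8]
opening: 0.0554
```

```bash
python3 -c "
from h import *
I=env.capture('side');cv2.imwrite('pics/s2.png',I[:,:,::-1])
go(.642,.2107,.12,-69.5)"
```

```text
clock 8.3 pos [500.1  23.8 152.7] jaw -69.6 toolx [-0.007  0.001 -1.   ] open 55.7 F [ 0.6 -0.4 -2.2] j1,j6 [-0.16  1.06]
 turn wx -0.1 (or 179.9) shift(m) now-frame [ 0.0319  0.1983 -0.1256] turned [ 0.0319  0.1986 -0.1253]
 tilt fix tool deg [ 0.   -0.22  0.35]
```

step_arm --pt "0 0.033 -0.021 0 -0.2 0.3 65" --pt "0 0.033 -0.021 0 0 0 65" --pt "0 0.033 -0.021 0 0 0 65" --pt "0 0.033 -0.021 0 0 0 65" --pt "0 0.033 -0.021 0 0 0 65" --pt "0 0.033 -0.021 0 0 0 65" --pt "0 0 0 0 0 0 65"

```text
clock: 9.05
position: [0.6401, 0.216, 0.137]
ee_rot: [0.575, 0.4, 0.585, -0.409]
force: [0.4, -0.0, 0.0]
opening: 0.0555
```

```bash
python3 -c "
from h import *
go(.642,.2107,.066,-69.5)"
```

```text
clock 9.1 pos [640.1 216.  137. ] jaw -69.8 toolx [-0.02  -0.003 -1.   ] open 55.5 F [ 0.4 -0.   0. ] j1,j6 [0.18 1.39]
 turn wx -0.3 (or 179.7) shift(m) now-frame [0.071  0.0013 0.0059] turned [0.071  0.0013 0.0059]
 tilt fix tool deg [-0.   -0.25  1.1 ]
```

step_arm --pt "0.02 0.001 0.006 0 -0.25 1.1 65" --pt "0.01 0 0 0 0 0 65" --pt "0 0 0 0 0 0 65"

```text
clock: 9.35
position: [0.6396, 0.2104, 0.1]
ee_rot: [0.578, 0.402, 0.582, -0.407]
force: [0.5, -0.4, 0.4]
opening: 0.0557
```

```bash
python3 -c "
from h import *
go(.642,.2107,.066,-69.5)"
```

```text
clock 9.3 pos [639.6 210.4 100. ] jaw -69.7 toolx [-0.009 -0.002 -1.   ] open 55.7 F [ 0.5 -0.4  0.4] j1,j6 [0.17 1.39]
 turn wx -0.2 (or 179.8) shift(m) now-frame [0.0339 0.0027 0.0006] turned [0.0339 0.0027 0.0006]
 tilt fix tool deg [ 0.   -0.06  0.54]
```

step_arm --pt "0.012 0.003 0.0006 0 0 0.5 65" --pt "0.012 0 0 0 0 0 65" --pt "0.008 0 0 0 0 0 65" --pt "0 0 0 0 0 0 65"

```text
clock: 9.75
position: [0.6416, 0.2093, 0.0651]
ee_rot: [0.579, 0.404, 0.581, -0.405]
force: [-0.4, -0.2, 0.4]
opening: 0.0557
```

```bash
python3 -c "
from h import *
go(.642,.2107,.066,-69.5)"
```

```text
clock 9.8 pos [641.6 209.3  65.1] jaw -69.9 toolx [-0.002  0.001 -1.   ] open 55.7 F [-0.4 -0.2  0.4] j1,j6 [0.16 1.38]
 turn wx -0.4 (or 179.6) shift(m) now-frame [-0.0009  0.0009 -0.0011] turned [-0.0009  0.0009 -0.0011]
 tilt fix tool deg [ 0.   -0.08  0.12]
```

step_arm --pt "-0.001 0.001 -0.001 0 0 0 45" --pt "0 0 0 0 0 0 30" --pt "0 0 0 0 0 0 20" --pt "0 0 0 0 0 0 0" --pt "0 0 0 0 0 0 0"

```text
clock: 10.25
position: [0.6438, 0.211, 0.0686]
ee_rot: [0.58, 0.405, 0.58, -0.404]
force: [0.5, -0.5, -0.7]
opening: 0.0325
```

```bash
python3 -c "
from h import *
go(.642,.2107,.066,-69.5)"
```

```text
clock 10.2 pos [643.8 211.   68.6] jaw -69.9 toolx [ 0.001  0.001 -1.   ] open 32.5 F [ 0.5 -0.5 -0.7] j1,j6 [0.17 1.39]
 turn wx -0.4 (or 179.6) shift(m) now-frame [ 0.0026 -0.0018 -0.0003] turned [ 0.0026 -0.0018 -0.0003]
 tilt fix tool deg [-0.   -0.04 -0.1 ]
```

step_arm --pt "0 0 0 0 0 0 0" --pt "0 0 0 0 0 0 0"

```text
clock: 10.45
position: [0.6437, 0.211, 0.0687]
ee_rot: [0.58, 0.405, 0.58, -0.404]
force: [-0.5, 0.7, -1.1]
opening: 0.0324
```

```bash
python3 -c "
from h import *
env.capture('side')
go(.642,.2107,.066,-69.5)"
```

```text
clock 10.5 pos [643.7 211.   68.7] jaw -69.8 toolx [ 0.001  0.001 -1.   ] open 32.4 F [-0.1  0.4 -0.1] j1,j6 [0.17 1.39]
 turn wx -0.3 (or 179.7) shift(m) now-frame [ 0.0027 -0.0017 -0.0003] turned [ 0.0027 -0.0017 -0.0003]
 tilt fix tool deg [-0.   -0.04 -0.1 ]
```

step_arm --pt "-0.01 0 0 0 0 0 0" --pt "-0.02 0 0 0 0 0 0" --pt "-0.03 0 0 0 0 0 0" --pt "-0.03 0 0 0 0 0 0" --pt "0 0 0 0 0 0 0"

```text
clock: 11.0
position: [0.643, 0.2108, 0.1625]
ee_rot: [0.579, 0.405, 0.58, -0.405]
force: [-0.6, -0.6, 0.8]
opening: 0.0323
```

```bash
python3 -c "
from h import *
I=env.capture('side');J=env.capture('top')
a=cv2.resize(I[190:340,100:240],None,fx=3,fy=3,interpolation=2);b=cv2.resize(I[240:310,265:345],None,fx=4,fy=4,interpolation=2)
o=np.zeros((450,740,3),np.uint8);o[:,:420]=a;o[:280,420:740]=b
cv2.imwrite('pics/c7.png',o[:,:,::-1])
go(.3945,-.3275,.15,-88.5)"
```

```text
clock 11.1 pos [640.4 210.3 157.3] jaw -69.9 toolx [-0.009 -0.001 -1.   ] open 32.5 F [-0.4 -0.2 -1.7] j1,j6 [0.17 1.39]
 turn wx 18.6 (or -161.4) shift(m) now-frame [ 0.0098 -0.416   0.4202] turned [ 0.0098 -0.2598  0.5311]
 tilt fix tool deg [-0.   -0.14  0.5 ]
```

View pics/c7.png

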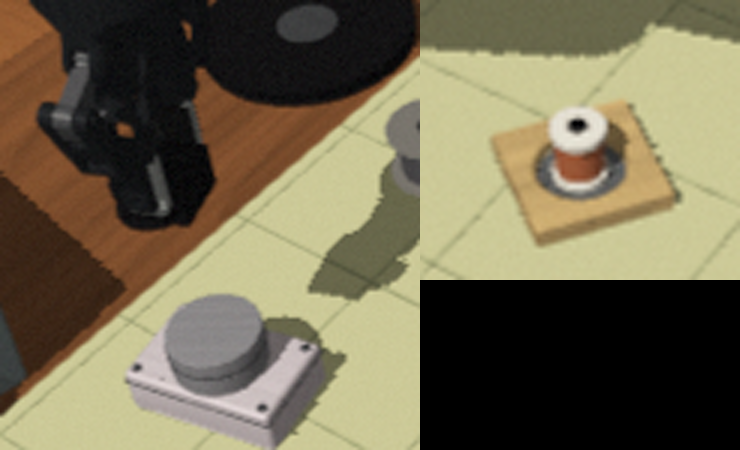

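step_arm --pt "0 0 0 6.2 -0.1 0.5 0" --pt "0 0 0 6.2 0 0 0" --pt "0 0 0 6.2 0 0 0" --pt "0 -0.0186 0.038 0 0 0 0" --pt "0 -0.0186 0.038 0 0 0 0" --pt "0 -0.0186 0.038 0 0 0 0" --pt "0 -0.0186 0.038 0 0 0 0" --pt "0 -0.0186 0.038 0 0 0 0" --pt "0 -0.0186 0.038 0 0 0 0" --pt "0 -0.0186 0.038 0 0 0 0" --pt "0 -0.0186 0.038 0 0 0 0" --pt "0 -0.0186 0.038 0 0 0 0" --pt "0 -0.0186 0.038 0 0 0 0" --pt "0 -0.0186 0.038 0 0 0 0" --pt "0 -0.0186 0.038 0 0 0 0" --pt "0 0 0 0 0 0 0"

```text
clock: 12.7
position: [0.3969, -0.26, 0.1297]
ee_rot: [0.489, 0.486, 0.519, -0.505]
force: [0.0, -0.6, -1.2]
opening: 0.0326
```

```bash
python3 -c "
from h import *
go(.3945,-.3275,.06,-88.5)
J=env.capture('top');I=env.capture('side');cv2.imwrite('pics/t3.png',J[:,:,::-1]);cv2.imwrite('pics/s3.png',I[:,:,::-1])
o=np.zeros((400,800,3),np.uint8)
o[:,:400]=cv2.resize(I[260:340,130:210],(400,400),interpolation=2);o[:,400:]=cv2.resize(J[140:220,180:260],(400,400),interpolation=2)
cv2.imwrite('pics/c8.png',o[:,:,::-1])"
```

```text
clock 12.7 pos [ 396.9 -260.   129.7] jaw -89.0 toolx [-0.049  0.011 -0.999] open 32.6 F [ 0.  -0.6 -1.2] j1,j6 [-0.78  0.79]
 turn wx -0.5 (or 179.5) shift(m) now-frame [ 0.069  -0.0002  0.0682] turned [ 0.069  -0.0008  0.0682]
 tilt fix tool deg [-0.   -0.69  2.82]
```

View pics/c8.png

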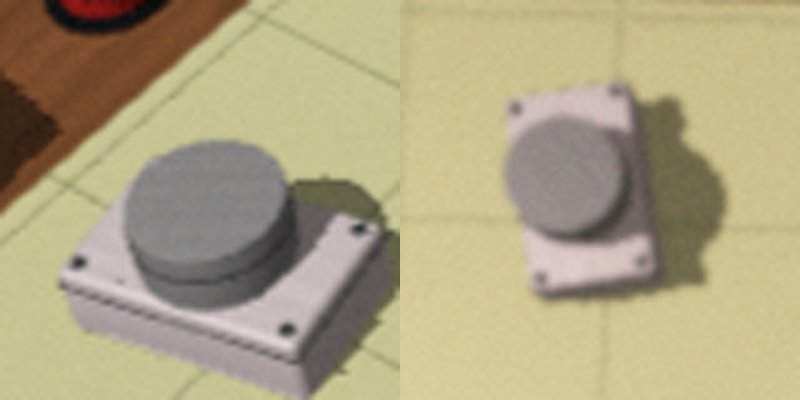

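step_arm --pt "0 0 0.022 0 -0.7 2.8 0" --pt "0 0 0.022 0 0 0 0" --pt "0 0 0.022 0 0 0 0" --pt "0 0 0 0 0 0 0"

```text
clock: 13.2
position: [0.4005, -0.3168, 0.1243]
ee_rot: [0.504, 0.495, 0.51, -0.491]
force: [-0.0, 0.1, -1.4]
opening: 0.0321
```

```bash
python3 -c "
from h import *
go(.3945,-.3275,.06,-88.5)
a,b=(212.8,175),(130+207/5,260+203/5)
print(tri(a,b),plane('top',a,.056),plane('side',b,.056))
g=lambda a,b:(180+(a-400)/5,140+b/5)
Q=np.array([plane('top',g(*q),.03)*1000 for q in((515,108),(617,90),(643,261),(541,279))]);print('screws',np.round(Q,1),Q.mean(0))
"
```

```text
clock 13.2 pos [ 400.5 -316.8  124.3] jaw -88.4 toolx [-0.003  0.01  -1.   ] open 32.1 F [-0.   0.1 -1.4] j1,j6 [-0.87  0.67]
 turn wx 0.1 (or -179.9) shift(m) now-frame [ 0.0642 -0.0061  0.0111] turned [ 0.0642 -0.0061  0.0112]
 tilt fix tool deg [-0.   -0.58  0.16]
(array([0.6399958 , 0.20874818, 0.05257799]), np.float64(0.0016071515287178577)) [0.6384765  0.20745359 0.056     ] [0.63810071 0.2109798  0.056     ]
screws [[675.4 237.4  30. ]
 [685.1 191.3  30. ]
 [606.  175.9  30. ]
 [596.5 221.6  30. ]] [640.7181384  206.53822321  30.        ]
```

step_arm --pt "0.01 -0.006 0.011 0 -0.6 0.2 0" --pt "0.03 0 0 0 0 0 0" --pt "0.02 0 0 0 0 0 0" --pt "0.01 0 0 0 0 0 0" --pt "0 0 0 0 0 0 0"

```text
clock: 13.7
position: [0.3972, -0.3185, 0.0497]
ee_rot: [0.507, 0.492, 0.511, -0.489]
force: [-0.1, -0.4, -0.3]
opening: 0.0326
```

```bash
python3 -c "
from h import *
go(.3945,-.3275,.0165,-88.5)
"
```

```text
clock 13.7 pos [ 397.2 -318.5   49.7] jaw -87.9 toolx [-0.002  0.006 -1.   ] open 32.6 F [-0.1 -0.4 -0.3] j1,j6 [-0.88  0.65]
 turn wx 0.6 (or -179.4) shift(m) now-frame [ 0.0332 -0.003   0.0091] turned [ 0.0332 -0.0029  0.0091]
 tilt fix tool deg [-0.   -0.37  0.08]
```

step_arm --pt "0 -0.003 0.009 0.6 -0.4 0 0" --pt "0.01 0 0.002 0 0 0 0" --pt "0.01 0 0 0 0 0 0" --pt "0 0 0 0 0 0 0"

```text
clock: 14.1
position: [0.3963, -0.3304, 0.0305]
ee_rot: [0.508, 0.492, 0.506, -0.494]
force: [-0.0, 0.5, -1.2]
opening: 0.0326
```

```bash
python3 -c "
from h import *
go(.3945,-.3275,.0165,-88.5)
"
```

```text
clock 14.1 pos [ 396.3 -330.4   30.5] jaw -88.4 toolx [ 0.001 -0.004 -1.   ] open 32.6 F [-0.   0.5 -1.2] j1,j6 [-0.89  0.65]
 turn wx 0.1 (or -179.9) shift(m) now-frame [ 0.014  -0.0017 -0.003 ] turned [ 0.014  -0.0017 -0.003 ]
 tilt fix tool deg [ 0.    0.23 -0.06]
```

step_arm --pt "0.003 -0.0015 -0.002 0 0.2 0 0" --pt "0.005 0 0 0 0 0 0" --pt "0.003 0 0 0 0 0 0" --pt "0 0 0 0 0 0 0"

```text
clock: 14.5
position: [0.3948, -0.3289, 0.0191]
ee_rot: [0.507, 0.493, 0.506, -0.493]
force: [0.1, -0.6, -0.1]
opening: 0.0326
```

```bash
python3 -c "
from h import *
go(.3945,-.3275,.0165,-88.5)
"
```

```text
clock 14.5 pos [ 394.8 -328.9   19.1] jaw -88.4 toolx [ 0.002 -0.001 -1.   ] open 32.6 F [ 0.1 -0.6 -0.1] j1,j6 [-0.89  0.65]
 turn wx 0.1 (or -179.9) shift(m) now-frame [ 0.0026 -0.0002 -0.0014] turned [ 0.0026 -0.0002 -0.0014]
 tilt fix tool deg [ 0.    0.05 -0.1 ]
```

step_arm --pt "0.0015 0 -0.001 0 0 0 0" --pt "0.001 0 0 0 0 0 0" --pt "0 0 0 0 0 0 0"

```text
clock: 14.8
position: [0.3949, -0.3279, 0.0165]
ee_rot: [0.508, 0.493, 0.506, -0.493]
force: [-0.2, 0.0, 0.6]
opening: 0.0321
```

```bash
python3 -c "
from h import *
go(.3945,-.3275,.0165,-88.5)
"
```

```text
clock 14.8 pos [ 394.9 -327.9   16.5] jaw -88.4 toolx [ 0.002 -0.001 -1.   ] open 32.1 F [-0.2  0.   0.6] j1,j6 [-0.89  0.65]
 turn wx 0.1 (or -179.9) shift(m) now-frame [ 0.     -0.0004 -0.0004] turned [ 0.     -0.0004 -0.0004]
 tilt fix tool deg [ 0.    0.07 -0.12]
```

step_arm --pt "0.0008 0 0 0 0 0 0"

```text
clock: 14.9
position: [0.395, -0.328, 0.0159]
ee_rot: [0.508, 0.493, 0.506, -0.493]
force: [-0.3, 0.7, -1.5]
opening: 0.0325
```

step_arm --pt "0.0007 0 0 0 0 0 0"

```text
clock: 15.0
position: [0.3951, -0.3281, 0.0153]
ee_rot: [0.508, 0.493, 0.506, -0.493]
force: [0.1, 0.3, -0.6]
opening: 0.0328
```

step_arm --pt "0.0008 0 0 0 0 0 0"

```text
clock: 15.1
position: [0.3952, -0.3282, 0.0146]
ee_rot: [0.508, 0.493, 0.506, -0.493]
force: [-1.2, 1.4, 5.2]
opening: 0.0324
```

step_arm --pt "0.0008 0 0 0 0 0 0"

```text
clock: 15.2
position: [0.3952, -0.3282, 0.0145]
ee_rot: [0.508, 0.493, 0.506, -0.493]
force: [-3.3, 2.7, 9.1]
opening: 0.0327
```

step_arm --pt "-0.0005 0 0 0 0 0 42" --pt "0 0 0 0 0 0 50" --pt "0 0 0 0 0 0 60" --pt "0 0 0 0 0 0 60" --pt "-0.02 0 0 0 0 0 60" --pt "-0.04 0 0 0 0 0 60" --pt "-0.04 0 0 0 0 0 70" --pt "-0.04 0 0 0 0 0 85"

```text
clock: 16.0
position: [0.3914, -0.324, 0.1511]
ee_rot: [0.501, 0.494, 0.512, -0.492]
force: [-0.1, -0.6, 0.3]
opening: 0.0719
```

```bash
python3 -c "
from h import *
go(.6385,.209,.15,-90)
"
```

```text
clock 16.0 pos [ 391.4 -324.   151.1] jaw -88.5 toolx [-0.009  0.012 -1.   ] open 71.9 F [-0.1 -0.6  0.3] j1,j6 [-0.89  0.65]
 turn wx 1.5 (or -178.5) shift(m) now-frame [ 0.0055  0.2614 -0.5261] turned [ 0.0055  0.2472 -0.5329]
 tilt fix tool deg [-0.   -0.72  0.49]
```

step_arm --pt "0 0.0163 -0.033 0 -0.7 0.5 95" --pt "0 0.0163 -0.033 0 0 0 95" --pt "0 0.0163 -0.033 0 0 0 95" --pt "0 0.0163 -0.033 0 0 0 95" --pt "0 0.0163 -0.033 0 0 0 95" --pt "0 0.0163 -0.033 0 0 0 95" --pt "0 0.0163 -0.033 0 0 0 95" --pt "0 0.0163 -0.033 0 0 0 95" --pt "0 0.0163 -0.033 0 0 0 95" --pt "0 0.0163 -0.033 0 0 0 95" --pt "0 0.0163 -0.033 0 0 0 95" --pt "0 0.0163 -0.033 0 0 0 95" --pt "0 0.0163 -0.033 0 0 0 95" --pt "0 0.0163 -0.033 0 0 0 95" --pt "0 0.0163 -0.033 0 0 0 95" --pt "0 0 0 0 0 0 95"

```text
clock: 17.6
position: [0.6359, 0.1918, 0.1559]
ee_rot: [0.514, 0.495, 0.497, -0.494]
force: [-0.9, -0.5, -0.9]
opening: 0.081
```

```bash
python3 -c "
from h import *
go(.6385,.209,.05,-90)
I=env.capture('side');J=env.capture('top')
a=cv2.resize(I[170:230,410:480],None,fx=5,fy=5,interpolation=2);b=cv2.resize(J[265:325,415:485],None,fx=5,fy=5,interpolation=2)
cv2.imwrite('pics/c9.png',np.clip(255*(np.hstack([a,b])/255.)**.7,0,255).astype(np.uint8)[:,:,::-1])
"
```

```text
clock 17.6 pos [635.9 191.8 155.9] jaw -88.8 toolx [ 0.017 -0.016 -1.   ] open 81.0 F [-0.9 -0.5 -0.9] j1,j6 [0.15 1.7 ]
 turn wx 1.2 (or -178.8) shift(m) now-frame [ 0.1056  0.0013 -0.0189] turned [ 0.1056  0.0008 -0.0189]
 tilt fix tool deg [ 0.    0.94 -0.95]
```

View pics/c9.png

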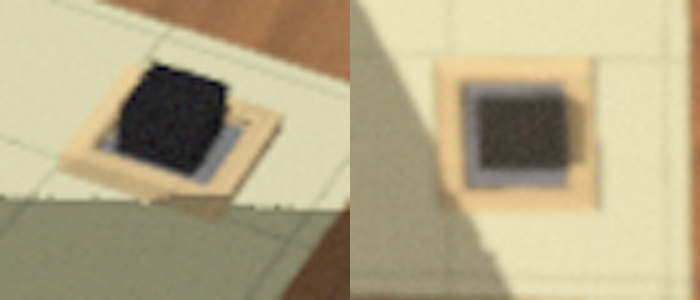

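step_arm --pt "0.02 0.001 -0.019 1.2 0.9 -0.9 95" --pt "0.03 0 0 0 0 0 95" --pt "0.01 0 0 0 0 0 95" --pt "0 0 0 0 0 0 95"

```text
clock: 18.1
position: [0.6352, 0.2028, 0.095]
ee_rot: [-0.499, -0.501, -0.498, 0.503]
force: [-0.0, 1.0, -0.1]
opening: 0.0814
```

```bash
python3 -c "
from h import *
go(.6385,.209,.039,-90)
"
```

```text
clock 18.1 pos [635.2 202.8  95. ] jaw -90.4 toolx [-0.    -0.003 -1.   ] open 81.4 F [-0.   1.  -0.1] j1,j6 [0.16 1.74]
 turn wx -0.4 (or 179.6) shift(m) now-frame [ 0.056   0.0033 -0.0064] turned [ 0.056   0.0033 -0.0064]
 tilt fix tool deg [-0.    0.18  0.02]
```

step_arm --pt "0.01 0.003 -0.0065 0 0.2 0 95" --pt "0.015 0 0 0 0 0 95" --pt "0.015 0 0 0 0 0 95" --pt "0 0 0 0 0 0 95"

```text
clock: 18.5
position: [0.64, 0.2079, 0.055]
ee_rot: [0.498, 0.503, 0.497, -0.501]
force: [-0.1, 0.0, 0.3]
opening: 0.0812
```

```bash
python3 -c "
from h import *
go(.6385,.209,.039,-90)
"
```

```text
clock 18.5 pos [640.  207.9  55. ] jaw -90.5 toolx [ 0.004  0.001 -1.   ] open 81.2 F [-0.1  0.   0.3] j1,j6 [0.16 1.74]
 turn wx -0.5 (or 179.5) shift(m) now-frame [ 0.016  -0.0016 -0.0011] turned [ 0.016  -0.0015 -0.0011]
 tilt fix tool deg [-0.   -0.06 -0.21]
```

step_arm --pt "0.006 -0.0015 -0.001 0 0 -0.2 95" --pt "0.006 0 0 0 0 0 95" --pt "0.003 0 0 0 0 0 90" --pt "0 0 0 0 0 0 85" --pt "0 0 0 0 0 0 75"

```text
clock: 19.0
position: [0.639, 0.2093, 0.0392]
ee_rot: [0.498, 0.503, 0.498, -0.502]
force: [-0.0, -0.1, 0.5]
opening: 0.0642
```

```bash
python3 -c "
from h import *
go(.6385,.209,.038,-90)
"
```

```text
clock 19.0 pos [639.  209.3  39.2] jaw -90.5 toolx [ 0.001  0.001 -1.   ] open 64.2 F [-0.  -0.1  0.5] j1,j6 [0.17 1.74]
 turn wx -0.5 (or 179.5) shift(m) now-frame [ 0.0012 -0.0005  0.0003] turned [ 0.0012 -0.0005  0.0003]
 tilt fix tool deg [ 0.   -0.07 -0.05]
```

step_arm --pt "0.001 0 0 0 0 0 70" --pt "0 0 0 0 0 0 60" --pt "0 0 0 0 0 0 40" --pt "0 0 0 0 0 0 0" --pt "0 0 0 0 0 0 0" --pt "0 0 0 0 0 0 0"

```text
clock: 19.6
position: [0.6396, 0.2094, 0.0393]
ee_rot: [0.498, 0.503, 0.498, -0.501]
force: [0.6, 0.4, -0.3]
opening: 0.0517
```

```bash
python3 -c "
from h import *
env.capture('side')
go(.6385,.209,.038,-90)
"
```

```text
clock 19.6 pos [639.6 209.4  39.3] jaw -90.5 toolx [ 0.003  0.001 -1.   ] open 51.9 F [-0.   1.  -0.5] j1,j6 [0.17 1.74]
 turn wx -0.5 (or 179.5) shift(m) now-frame [ 0.0013 -0.0011  0.0004] turned [ 0.0013 -0.0011  0.0004]
 tilt fix tool deg [-0.   -0.08 -0.15]
```

step_arm --pt "-0.01 0 0 0 0 0 0" --pt "-0.02 0 0 0 0 0 0" --pt "-0.03 0 0 0 0 0 0" --pt "-0.03 0 0 0 0 0 0" --pt "0 0 0 0 0 0 0"

```text
clock: 20.15
position: [0.6381, 0.209, 0.1322]
ee_rot: [-0.497, -0.502, -0.498, 0.502]
force: [0.4, -0.9, -0.4]
opening: 0.0518
```

```bash
python3 -c "
from h import *
go(.403,.2885,.12,-90)
"
```

```text
clock 20.1 pos [638.1 209.  132.2] jaw -90.5 toolx [-0.001  0.001 -1.   ] open 51.8 F [ 0.4 -0.9 -0.4] j1,j6 [0.17 1.74]
 turn wx -0.5 (or 179.5) shift(m) now-frame [ 0.0125 -0.2358 -0.0774] turned [ 0.0125 -0.2351 -0.0795]
 tilt fix tool deg [-0.   -0.04  0.08]
```

step_arm --pt "0 -0.0295 -0.0097 0 0 0 0" --pt "0 -0.0295 -0.0097 0 0 0 0" --pt "0 -0.0295 -0.0097 0 0 0 0" --pt "0 -0.0295 -0.0097 0 0 0 0" --pt "0 -0.0295 -0.0097 0 0 0 0" --pt "0 -0.0295 -0.0097 0 0 0 0" --pt "0 -0.0295 -0.0097 0 0 0 0" --pt "0 -0.0295 -0.0097 0 0 0 0" --pt "0 0 0 0 0 0 0"

```text
clock: 21.05
position: [0.3905, 0.2885, 0.1244]
ee_rot: [-0.495, -0.5, -0.499, 0.506]
force: [-0.7, -0.2, -0.9]
opening: 0.0517
```

```bash
python3 -c "
from h import *
go(.403,.2885,.05,-90)
"
```

```text
clock 21.1 pos [390.5 288.5 124.4] jaw -90.7 toolx [-0.009 -0.002 -1.   ] open 51.7 F [-0.7 -0.2 -0.9] j1,j6 [0.43 2.01]
 turn wx -0.7 (or 179.3) shift(m) now-frame [ 0.0742  0.0132 -0.0004] turned [ 0.0742  0.0132 -0.0002]
 tilt fix tool deg [0.   0.14 0.51]
```

step_arm --pt "0.01 0.013 0 0 0.1 0.5 0" --pt "0.03 0 0 0 0 0 0" --pt "0.02 0 0 0 0 0 0" --pt "0.01 0 0 0 0 0 0" --pt "0 0 0 0 0 0 0"

```text
clock: 21.55
position: [0.4047, 0.2879, 0.0508]
ee_rot: [0.498, 0.503, 0.497, -0.502]
force: [0.3, -0.1, -1.5]
opening: 0.0517
```

```bash
python3 -c "
from h import *
go(.403,.2885,.0133,-90)
"
```

```text
clock 21.6 pos [404.7 287.9  50.8] jaw -90.6 toolx [ 0.003 -0.001 -1.   ] open 51.7 F [ 0.3 -0.1 -1.5] j1,j6 [0.41 2.  ]
 turn wx -0.6 (or 179.4) shift(m) now-frame [ 0.0375 -0.0018 -0.0006] turned [ 0.0375 -0.0018 -0.0007]
 tilt fix tool deg [ 0.    0.04 -0.14]
```

step_arm --pt "0.01 -0.0018 -0.0005 0 0 -0.1 0" --pt "0.01 0 0 0 0 0 0" --pt "0.008 0 0 0 0 0 0" --pt "0.003 0 0 0 0 0 0" --pt "0 0 0 0 0 0 0"

```text
clock: 22.05
position: [0.4049, 0.2889, 0.0191]
ee_rot: [0.498, 0.504, 0.496, -0.501]
force: [-0.0, 0.4, -1.6]
opening: 0.0517
```

```bash
python3 -c "
from h import *
go(.403,.2885,.0133,-90)
"
```

```text
clock 22.1 pos [404.9 288.9  19.1] jaw -90.6 toolx [ 0.004  0.001 -1.   ] open 51.7 F [-0.   0.4 -1.6] j1,j6 [0.42 2.  ]
 turn wx -0.6 (or 179.4) shift(m) now-frame [ 0.0058 -0.0019  0.0004] turned [ 0.0058 -0.0019  0.0004]
 tilt fix tool deg [-0.   -0.04 -0.24]
```

step_arm --pt "0.002 -0.002 0 0 0 -0.2 0" --pt "0.002 0 0 0 0 0 0" --pt "0 0 0 0 0 0 0"

```text
clock: 22.35
position: [0.4035, 0.2893, 0.0157]
ee_rot: [0.498, 0.504, 0.497, -0.502]
force: [0.1, -0.3, -0.5]
opening: 0.0519
```

step_arm --pt "0.0008 0 0 0 0 0 0"

```text
clock: 22.45
position: [0.4037, 0.2894, 0.0151]
ee_rot: [0.498, 0.504, 0.497, -0.501]
force: [0.5, 0.1, -1.6]
opening: 0.0521
```

step_arm --pt "0.0008 0 0 0 0 0 0"

```text
clock: 22.55
position: [0.4038, 0.2895, 0.0145]
ee_rot: [0.498, 0.504, 0.497, -0.501]
force: [-0.5, -0.2, -0.6]
opening: 0.0516
```

step_arm --pt "0.0008 0 0 0 0 0 0"

```text
clock: 22.65
position: [0.404, 0.2896, 0.0138]
ee_rot: [0.498, 0.504, 0.497, -0.501]
force: [-0.0, 0.2, -1.7]
opening: 0.0516
```

step_arm --pt "0.0008 0 0 0 0 0 0"

```text
clock: 22.75
position: [0.4041, 0.2896, 0.0132]
ee_rot: [0.498, 0.504, 0.497, -0.501]
force: [-1.7, -1.2, 4.9]
opening: 0.0519
```

step_arm --pt "0.0006 0 0 0 0 0 0"

```text
clock: 22.85
position: [0.4041, 0.2896, 0.0132]
ee_rot: [0.498, 0.504, 0.497, -0.502]
force: [-3.7, -2.4, 8.1]
opening: 0.0519
```

step_arm --pt "-0.0004 0 0 0 0 0 68" --pt "0 0 0 0 0 0 75" --pt "0 0 0 0 0 0 85" --pt "0 0 0 0 0 0 85" --pt "-0.02 0 0 0 0 0 85" --pt "-0.04 0 0 0 0 0 95" --pt "-0.04 0 0 0 0 0 95" --pt "0 0 0 0 0 0 95"

```text
clock: 23.65
position: [0.4034, 0.2891, 0.1154]
ee_rot: [0.497, 0.503, 0.497, -0.502]
force: [0.8, 0.0, 0.4]
opening: 0.0812
```

```bash
python3 -c "
from h import *
go(.641,.207,.1,-78.7)
I=env.capture('side')
a=cv2.resize(I[380:470,210:310],(400,360),interpolation=2);b=cv2.resize(I[270:350,135:215],(360,360),interpolation=2)
cv2.imwrite('pics/c10.png',np.hstack([a,b])[:,:,::-1])
"
```

```text
clock 23.6 pos [403.4 289.1 115.4] jaw -90.6 toolx [ 0.001  0.001 -1.   ] open 81.2 F [0.8 0.  0.4] j1,j6 [0.42 2.  ]
 turn wx -11.9 (or 168.1) shift(m) now-frame [0.0155 0.2385 0.0796] turned [0.0155 0.2169 0.1271]
 tilt fix tool deg [ 0.   -0.05 -0.04]
```

View pics/c10.png

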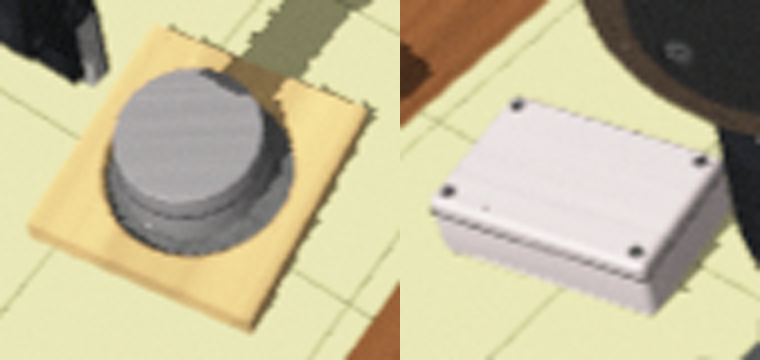

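step_arm --pt "0 0 0 -6 0 0 100" --pt "0 0 0 -5.9 0 0 100" --pt "0 0.027 0.0159 0 0 0 100" --pt "0 0.027 0.0159 0 0 0 100" --pt "0 0.027 0.0159 0 0 0 100" --pt "0 0.027 0.0159 0 0 0 100" --pt "0 0.027 0.0159 0 0 0 100" --pt "0 0.027 0.0159 0 0 0 100" --pt "0 0.027 0.0159 0 0 0 100" --pt "0 0.027 0.0159 0 0 0 100" --pt "0 0 0 0 0 0 100"

```text
clock: 24.8
position: [0.6364, 0.2019, 0.0881]
ee_rot: [0.542, 0.436, 0.556, -0.455]
force: [-0.1, -0.4, 0.2]
opening: 0.0853
```

```bash
python3 -c "
from h import *
g=lambda a,b:(135+(a-400)/4.5,270+b/4.5)
Q=np.array([plane('side',g(*q),.03)*1000 for q in((447,191),(518,104),(701,160),(636,251))]);print(np.round(Q,1),Q.mean(0))
v=Q[0]+Q[1]-Q[2]-Q[3];w=Q[0]+Q[3]-Q[1]-Q[2];print(np.degrees(np.arctan2(v[1],v[0])),np.degrees(np.arctan2(w[1],w[0])))
go(.641,.2075,.07,-78.7)
"
```

```text
[[677.1 238.6  30. ]
 [685.8 192.8  30. ]
 [607.3 177.3  30. ]
 [598.1 222.7  30. ]] [642.09115386 207.84323735  30.        ]
11.276175756547381 101.10954400272006
clock 24.8 pos [636.4 201.9  88.1] jaw -78.1 toolx [-0.032 -0.008 -0.999] open 85.3 F [-0.1 -0.4  0.2] j1,j6 [0.16 1.52]
 turn wx 0.6 (or -179.4) shift(m) now-frame [ 0.0179  0.0063 -0.0046] turned [ 0.0179  0.0063 -0.0047]
 tilt fix tool deg [-0.    0.08  1.89]
```

step_arm --pt "0.01 0.007 -0.0047 0.6 0 1.9 100" --pt "0.02 0 0 0 0 0 100" --pt "0 0 0 0 0 0 100"

```text
clock: 25.1
position: [0.6387, 0.2071, 0.0512]
ee_rot: [0.545, 0.447, 0.548, -0.451]
force: [-0.9, -0.5, -0.4]
opening: 0.0855
```

```bash
python3 -c "
from h import *
go(.6414,.2072,.008,-78.7)
"
```

```text
clock 25.1 pos [638.7 207.1  51.2] jaw -78.8 toolx [-0.008 -0.002 -1.   ] open 85.5 F [-0.9 -0.5 -0.4] j1,j6 [0.16 1.54]
 turn wx -0.1 (or 179.9) shift(m) now-frame [0.0432 0.003  0.0004] turned [0.0432 0.003  0.0004]
 tilt fix tool deg [0.   0.04 0.45]
```

step_arm --pt "0.01 0.003 0 0 0 0.45 100" --pt "0.015 0 0 0 0 0 100" --pt "0.01 0 0 0 0 0 100" --pt "0 0 0 0 0 0 100"

```text
clock: 25.5
position: [0.6395, 0.2084, 0.0125]
ee_rot: [0.546, 0.448, 0.547, -0.449]
force: [-0.6, 0.0, 0.4]
opening: 0.0853
```

```bash
python3 -c "
from h import *
go(.6414,.2072,.008,-78.7)
"
```

```text
clock 25.5 pos [639.5 208.4  12.5] jaw -78.7 toolx [-0.002 -0.001 -1.   ] open 85.3 F [-0.6  0.   0.4] j1,j6 [0.16 1.54]
 turn wx -0.0 (or 180.0) shift(m) now-frame [0.0045 0.0016 0.0015] turned [0.0045 0.0016 0.0015]
 tilt fix tool deg [-0.    0.02  0.14]
```

step_arm --pt "0.003 0.0016 0.0015 0 0 0.1 95" --pt "0 0 0 0 0 0 85" --pt "0 0 0 0 0 0 75" --pt "0 0 0 0 0 0 70" --pt "0 0 0 0 0 0 50" --pt "0 0 0 0 0 0 0" --pt "0 0 0 0 0 0 0"

```text
clock: 26.2
position: [0.6428, 0.2075, 0.0111]
ee_rot: [0.547, 0.449, 0.546, -0.448]
force: [1.0, -0.3, -1.0]
opening: 0.0565
```

```bash
python3 -c "
from h import *
env.capture('side')
go(.6414,.2072,.008,-78.7)
"
```

```text
clock 26.2 pos [642.7 207.5  11. ] jaw -78.7 toolx [ 0.003  0.    -1.   ] open 56.3 F [ 0.2 -0.4 -1.4] j1,j6 [0.16 1.54]
 turn wx -0.0 (or 180.0) shift(m) now-frame [ 0.003  -0.0014  0.    ] turned [ 0.003  -0.0014  0.    ]
 tilt fix tool deg [ 0.    0.02 -0.14]
```

step_arm --pt "-0.01 0 0 0 0 0 0" --pt "-0.02 0 0 0 0 0 0" --pt "-0.035 0 0 0 0 0 0" --pt "-0.04 0 0 0 0 0 0" --pt "-0.035 0 0 0 0 0 0" --pt "0 0 0 0 0 0 0"

```text
clock: 26.85
position: [0.6403, 0.2069, 0.1547]
ee_rot: [0.546, 0.447, 0.548, -0.45]
force: [0.1, -0.1, -1.4]
opening: 0.0563
```

```bash
python3 -c "
from h import *
go(.6148,-.1762,.13,-63.8)
"
```

```text
clock 26.9 pos [640.3 206.9 154.7] jaw -78.7 toolx [-0.004 -0.001 -1.   ] open 56.3 F [ 0.1 -0.1 -1.4] j1,j6 [0.16 1.54]
 turn wx -14.9 (or 165.1) shift(m) now-frame [ 0.0254 -0.0997  0.3707] turned [ 0.0254 -0.1919  0.3325]
 tilt fix tool deg [0.   0.03 0.26]
```

step_arm --pt "0 0 0 -7.4 0 0.2 0" --pt "0 0 0 -7.4 0 0 0" --pt "0 -0.0148 0.0256 0 0 0 0" --pt "0 -0.0148 0.0256 0 0 0 0" --pt "0 -0.0148 0.0256 0 0 0 0" --pt "0 -0.0148 0.0256 0 0 0 0" --pt "0 -0.0148 0.0256 0 0 0 0" --pt "0 -0.0148 0.0256 0 0 0 0" --pt "0 -0.0148 0.0256 0 0 0 0" --pt "0 -0.0148 0.0256 0 0 0 0" --pt "0 -0.0148 0.0256 0 0 0 0" --pt "0 -0.0148 0.0256 0 0 0 0" --pt "0 -0.0148 0.0256 0 0 0 0" --pt "0 -0.0148 0.0256 0 0 0 0" --pt "0 -0.0148 0.0256 0 0 0 0" --pt "0 0 0 0 0 0 0"

```text
clock: 28.45
position: [0.6045, -0.1887, 0.1336]
ee_rot: [0.593, 0.366, 0.612, -0.374]
force: [0.1, 0.3, -1.8]
opening: 0.0564
```

```bash
python3 -c "
from h import *
go(.6148,-.1762,.06,-63.8)
"
```

```text
clock 28.4 pos [ 604.5 -188.7  133.6] jaw -63.1 toolx [-0.029  0.005 -1.   ] open 56.4 F [ 0.1  0.3 -1.8] j1,j6 [-0.46  0.65]
 turn wx 0.7 (or -179.3) shift(m) now-frame [ 0.0733  0.0165 -0.0052] turned [ 0.0733  0.0165 -0.0054]
 tilt fix tool deg [ 0.   -1.03  1.35]
```

step_arm --pt "0.0 0.0165 -0.005 0.7 -1 1.35 0" --pt "0.03 0 0 0 0 0 0" --pt "0.03 0 0 0 0 0 0" --pt "0 0 0 0 0 0 0"

```text
clock: 28.85
position: [0.6183, -0.1715, 0.0697]
ee_rot: [0.6, 0.376, 0.599, -0.373]
force: [-1.1, 0.9, -2.5]
opening: 0.0564
```

```bash
python3 -c "
from h import *
go(.6148,-.1762,.015,-63.8)
"
```

```text
clock 28.9 pos [ 618.3 -171.5   69.7] jaw -64.0 toolx [ 0.004  0.003 -1.   ] open 56.4 F [-1.1  0.9 -2.5] j1,j6 [-0.43  0.68]
 turn wx -0.2 (or 179.8) shift(m) now-frame [ 0.0546 -0.0055  0.0027] turned [ 0.0546 -0.0055  0.0027]
 tilt fix tool deg [ 0.   -0.06 -0.25]
```

step_arm --pt "0.01 -0.0055 0.0025 0 0 -0.2 0" --pt "0.012 0 0 0 0 0 0" --pt "0.012 0 0 0 0 0 0" --pt "0 0 0 0 0 0 0"

```text
clock: 29.25
position: [0.6164, -0.1735, 0.0354]
ee_rot: [0.601, 0.374, 0.599, -0.373]
force: [0.3, 0.4, -2.8]
opening: 0.0563
```

```bash
python3 -c "
from h import *
go(.6148,-.1762,.015,-63.8)
crop(env.capture('side'),250,130,130,110,5,'pics/c11.png')
"
```

```text
clock 29.2 pos [ 616.4 -173.5   35.4] jaw -63.8 toolx [ 0.004  0.    -1.   ] open 56.3 F [ 0.3  0.4 -2.8] j1,j6 [-0.43  0.68]
 turn wx 0.0 (or -180.0) shift(m) now-frame [ 0.0204 -0.0027  0.0017] turned [ 0.0204 -0.0027  0.0017]
 tilt fix tool deg [ 0.    0.07 -0.21]
```

View pics/c11.png

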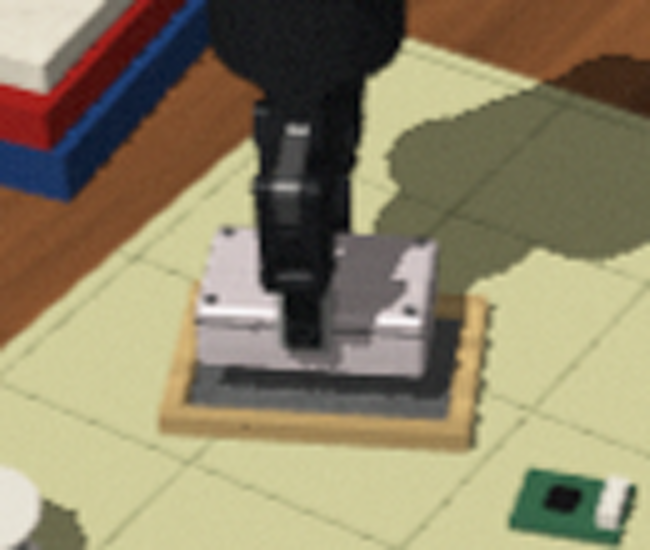

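step_arm --pt "0.005 -0.0025 0.0015 0 0 -0.2 0" --pt "0.006 0 0 0 0 0 0" --pt "0.003 0 0 0 0 0 0" --pt "0 0 0 0 0 0 0"

```text
clock: 29.7
position: [0.6172, -0.1777, 0.0238]
ee_rot: [0.603, 0.374, 0.598, -0.374]
force: [1.0, -0.5, -2.4]
opening: 0.0565
```

```bash
python3 -c "
from h import *
go(.6148,-.1762,.015,-63.8)
"
```

```text
clock 29.7 pos [ 617.2 -177.7   23.8] jaw -63.8 toolx [ 0.006 -0.004 -1.   ] open 56.5 F [ 1.  -0.5 -2.4] j1,j6 [-0.44  0.68]
 turn wx -0.0 (or 180.0) shift(m) now-frame [ 0.0087 -0.0015 -0.0025] turned [ 0.0087 -0.0015 -0.0025]
 tilt fix tool deg [-0.    0.36 -0.23]
```

step_arm --pt "0.003 -0.0015 -0.0023 0 0.35 -0.2 0" --pt "0.003 0 0 0 0 0 0" --pt "0 0 0 0 0 0 0"

```text
clock: 30.0
position: [0.6149, -0.1764, 0.0177]
ee_rot: [0.6, 0.374, 0.6, -0.374]
force: [0.1, -0.0, -2.7]
opening: 0.0567
```

```bash
python3 -c "
from h import *
go(.6148,-.1762,.015,-63.8)
"
```

```text
clock 30.0 pos [ 614.9 -176.4   17.7] jaw -63.8 toolx [ 0.001  0.    -1.   ] open 56.7 F [ 0.1 -0.  -2.7] j1,j6 [-0.44  0.68]
 turn wx -0.0 (or 180.0) shift(m) now-frame [ 0.0027 -0.     -0.0002] turned [ 0.0027 -0.     -0.0002]
 tilt fix tool deg [-0.    0.01 -0.05]
```

step_arm --pt "0.0012 0 0 0 0 0 0" --pt "0.0008 0 0 0 0 0 0"

```text
clock: 30.2
position: [0.6151, -0.1764, 0.0157]
ee_rot: [0.601, 0.374, 0.6, -0.374]
force: [-0.2, -0.5, -2.0]
opening: 0.0562
```

step_arm --pt "0.0008 0 0 0 0 0 0"

```text
clock: 30.3
position: [0.6152, -0.1765, 0.015]
ee_rot: [0.601, 0.374, 0.6, -0.374]
force: [-2.2, -0.3, 4.9]
opening: 0.0562
```

step_arm --pt "0.0006 0 0 0 0 0 0"

```text
clock: 30.4
position: [0.6152, -0.1765, 0.015]
ee_rot: [0.6, 0.374, 0.6, -0.374]
force: [-2.3, 0.2, 3.6]
opening: 0.0567
```

step_arm --pt "0 0 0 0 0 0 75" --pt "0 0 0 0 0 0 85" --pt "0 0 0 0 0 0 95" --pt "0 0 0 0 0 0 95" --pt "-0.02 0 0 0 0 0 95" --pt "-0.04 0 0 0 0 0 95" --pt "-0.04 0 0 0 0 0 95" --pt "-0.04 0 0 0 0 0 95" --pt "-0.02 -0.04 0 0 0 0 95" --pt "-0.02 -0.04 0 0 0 0 95" --pt "0 -0.03 0 0 0 0 95" --pt "0 0 0 0 0 0 95"

```text
clock: 31.6
position: [0.5151, -0.2269, 0.204]
ee_rot: [0.603, 0.373, 0.598, -0.373]
force: [0.4, -0.1, 0.5]
opening: 0.0817
```

```bash
python3 -c "
from h import *
go(.5,-.2,.2,-63.8)
I=env.capture('side');J=env.capture('top')
cv2.imwrite('pics/c12.png',np.hstack([cv2.resize(I[160:480,200:480],(560,600)),cv2.resize(J[150:310,340:420],(240,600))])[:,:,::-1])
"
```

```text
clock 31.6 pos [ 515.1 -226.9  204. ] jaw -63.7 toolx [ 0.006 -0.005 -1.   ] open 81.7 F [ 0.4 -0.1  0.5] j1,j6 [-0.59  0.52]
 turn wx 0.1 (or -179.9) shift(m) now-frame [ 0.0038 -0.0016 -0.0308] turned [ 0.0038 -0.0017 -0.0308]
 tilt fix tool deg [-0.    0.39 -0.17]
```

View pics/c12.png

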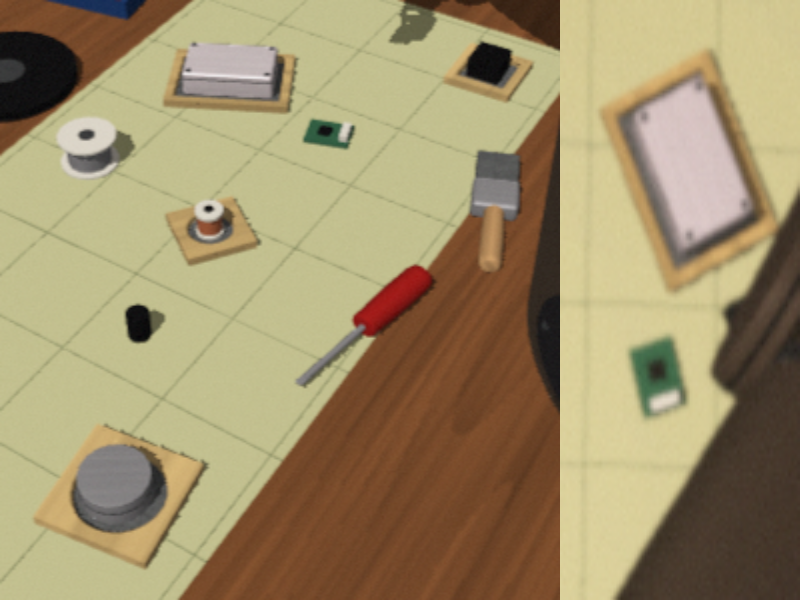

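step_arm --pt "0 0 0 0 0 0 95" --pt "0 0 0 0 0 0 95"

```text
clock: 31.9
position: [0.5185, -0.2253, 0.2034]
ee_rot: [0.604, 0.372, 0.598, -0.372]
force: [-0.2, 0.0, -0.4]
opening: 0.0812
```

```bash
python3 -c "
from station import env
print(env.hand_in())"
```

```text
the job is handed in; nothing more can be done
None
```

I took the stack apart from the top down: bobbin, heatsink, tin, then case. Each part went into its own nest, lowered until it touched the recess floor before I let go. I handed the job in at about 32 s of the 106 s allowed.

**Last checks:** the final side and top pictures show all four parts upright in their nests, with the felt visible around them and nothing knocked over. The gripper was open and clear at about 0.2 m height. At each set-down the contact force in the readouts stayed under about 10 N.

**What disagreed:**
- **Heatsink height:** it touched its nest floor about 2 mm lower than the height at grip implied. The arm had probably drifted up slightly while the fingers closed.
- **Finger opening:** with the heatsink, tin and case gripped, it read 1.5 to 2 mm under the part sizes; for the bobbin it read 22.7 mm, so the pads held the 22 mm winding.
- **Tin flatness:** I judged this only from the pictures and the contact height.

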